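Run the microscope's sliding stage up to its hidden stop and clamp it

TASK

The microscope's sliding specimen stage is clamped short of its stop. Flip the clamp lever on the front of the stand over to the other side to free the stage, slide the stage by its upright black grip towards the cover until you feel it come firmly up against the sprung stop hidden inside, without ramming it, and flip the lever fully back to lock the stage there. Let go, and leave everything else on the bench where it is.

Things in the scene. Friction and masses are not known exactly. Their poses are not given: they have to be found in the camera images.
- stand: Beige microscope stand: slab 240 (x) x 440 (y) x 50 mm high, origin under its centre; the front (-x) faces the robot, the stage slides along y on top. A column at the -y end carries the head, whose flat light panel (stand x -60 to 70, y -55 to 145 mm; underside 235 mm above the bench) hangs over the stage's grip: lean the tool back to the robot 25 to 45 degrees to take it.
- cover: Cream box 140 (x) x 110 (y) x 60 mm high on the stand's -y end, its front 30 mm behind and its +y face 110 mm off the stand's centre; origin at its underside's centre. The stage's tongue runs into it. The stop hidden inside is met after 45 to 95 mm of travel from the stage's outermost place (its y = +95 mm of the stand): 4 mm of buffer spring (1 to 3 N more), then solid.
- carriage: Sliding specimen stage: aluminium plate 150 x 150 x 14 mm with a fixed glass dish (94 mm) and a black upright grip. Origin at the plate's underside centre, 50 mm above the bench; axes as the stand's. It slides along the stand's y, at most 100 mm, to -y for the stop; freed, it drags with 4 to 5 N and stays where left; clamped, it takes over 20 N to move.
- grip (a point): A point on the stage's upright black grip, 100 mm above the bench, in the middle of the grip's x and y. The grip is a tab 30 mm (x) x 14 mm (y), from 72 to 120 mm above the bench; it stands 50 mm in front (-x) of the stage's centre.
- lever (a joint): The clamp lever's angle: 0 = fully locked, leaning 30 degrees from vertical towards the cover (-y); 1.05 = fully free, leaning 30 degrees the other way (+y). Above about 0.75 it does not clamp at all. It stays where it is left and takes about 0.1 to 0.3 N m to turn (5 to 8 N sideways at half height or above); it can be pushed over with closed fingers.
- lever_pivot (a point): The lever's pivot, 35 mm above the bench, 22 mm in front of the stand's front face; axes as the stand's. The lever swings in the upright plane along the stand's y.
- lever_tip (a point): The outer end of the steel clamp lever with a black end, 72 mm from the pivot; the lever is a round bar 12 mm thick, 17 mm over its outer 20 mm.
- vial: Bystander: white sample vial with a red cap, 40 mm across, 90 mm high, standing in front of the stand. Origin under its centre.
- pen: Bystander: metal pen, 130 mm long along its x, 10 mm thick, lying in front of the stand. Origin under its middle.
- dish: Bystander: covered glass dish, 94 mm across, 18 mm high, right of the lever. Origin under its centre.
- jar: Bystander: jar with white cap, 70 mm across, 85 mm high, left of the stand.
- bottle: Bystander: amber bottle, 60 mm across, 150 mm high, right of the stand.
- beaker: Bystander: glass beaker, 70 mm across, 90 mm high, right of the stand.

How it is judged:
By the outcome, as a careful person would: the job done as asked, in the order asked, and still so for the second after the job is handed in, with the robot touching nothing.
It also fails if it takes over 72 s, if anything falls off the work surface, if the arm or the gripper's body presses on something with over 40 N, if the wrist force passes 120 N, or if a joint passes its speed limit or range.

ROBOT

A 7-joint arm with a two-finger parallel gripper is mounted at the origin on the work surface. World frame = base frame: x ahead of the robot, y to its left, z up, the work surface at z = 0. Lengths are in m, angles in rad, forces in N, time in s.
With the tool pointing down it reaches from about 0.35 to 0.9 m from the base axis. Payload 7.2 kg.
Tool frame: the origin (TCP) lies on the centre line of the jaws, within the pads' length; the fingertips stand 19 mm ahead of it and the grasp point (between the pads) is the TCP; z points along the fingers, y is the line along which they close (so a half turn about z gives the same grasp; the last joint's range is limited). The gripper opens to 85 mm and grips with 20 to 120 N. Pads are 22 mm wide; open, the fingers measure 114 mm over their backs; the gripper's body (76 mm by 85 mm) begins 54 mm behind the grasp point. The pads swing forward as they close: fully open they stand 13 mm farther back than shut.
Start: joints at [-1.308, 0.411, -0.013, 1.596, 0.006, 1.134, -0.082], TCP at [0.203, 0.591, 0.25] pointing down, gripper open.
Joint ranges: [-2.95, 2.95], [-0.29, 1.99], [-1.47, 1.44], [0.14, 2.54], [-1.03, 4.17], [0.13, 1.85], [-2.86, 2.86]. Speed limits (rad/s): [2.39, 2.39, 3.01, 3.01, 3.14, 3.14, 3.14].

INTERFACE

Orientations are given as a unit quaternion [x, y, z, w].
In Python, from plant import robot, cams gives the robot as it stands.
- The arm moves only by the tool apply_moves, never from a script. Its argument "rows" is a list of rows, each an object of numbers: "dx", "dy", "dz": the shift along the tool's x, y, z in units of 3 cm (1.0 is 3 cm); "ax", "ay", "az": the turn, a rotation vector about the tool's x, y, z in units of 6 degrees (1.0 is 6 degrees). A call has 1 to 5 rows; each row shifts and turns the commanded pose from where the row before left it, along the tool's axes as they then stand; what a row does not reach is not made up. A row lasts 1/12 s, in which the tool goes at most 41.7 mm and 7.16 degrees, less where a joint would pass 70% of its speed; a pose out of reach is approached as far as the arm can. A call with a number of a shift or a turn outside -1 to 1 is refused whole. A call with a gripper value outside its range is refused whole. "claw" is the closure, from -1 (fully open) to 1 (shut), set as the call begins (left out, the last holds). The fingers move at their own pace and stop on an object; the grip force is fixed at half the most. Time passes only in rows, so rows that do not move let the fingers close. It gives the time, the measured TCP pose, the force, the opening and the grip force at its end, in the units of the state.
- robot.observe(): the state, without advancing time (a new reading comes with each control period).
- cams.camera(name): name is "side" or "top"; returns the picture (420x560x3 uint8, red, green, blue); there is no depth.
- cams.camera_info(name): a dict with "vertical_fov" (degrees; the focal length in pixels is half the picture's height over the tangent of half this angle, whatever the lens; pixels are square), "cx", "cy" (the principal point, pixels), "k1" (the pictures are not rectified: a ray, as slopes to the right and down, at radius r is drawn at 1 + k1 r^2 times it, then the intrinsics apply), "origin" and "orientation" of the camera in the world. Camera axes: x right, y down, z forward; pixel columns grow to the right and rows downward; lengths in m; the calibration is good to about 2 mm. A picture is of the moment at which its call begins. camera_info takes no time and is no camera call.
- robot.finish_job(): hands the job in; it is judged then, once.
The state is a dict: "clock": time; "q": joint angles; "qd": joint speeds; "effort": joint torques, N m; "tcp_pos": TCP position; "tool_rot": TCP orientation; "ft_force": force on the tool from outside, world axes, zero at the start; "ft_torque": the same for the moment, N m; "finger_gap": finger opening in m; "finger_force": force on a finger pad.
Only numpy, scipy, OpenCV 4.12 (cv2) and the standard library are available. Lean on these libraries where they do the work, as an engineer would, in place of code of your own. Each camera call takes 0.05 s, during which the arm holds its last target. There are 200 camera calls.

## Working session

There is one attempt and no reset: what is moved stays moved. The work goes in short steps, Python scripts to look and compute and a tool call to move; the robot and the scene stay as the last step left them, time stands still between calls to the robot, and variables do not carry over. Pictures are saved under pics/ and viewed, at most 10 in all, crops included, and the job is handed in when it is done.

Besides the shell and the picture viewer there is one more tool, called after ">>>" as name(argument=value, ...), one argument or row to a line, values as JSON. apply_moves: Moves the arm, as the interface text tells. Shifts and turns lie within -1 to 1; 1 stands for 3 cm of shift or 6 degrees of turn. Its arguments: {"type":"object","properties":{"rows":{"type":"array","items":{"type":"object","properties":{"dx":{"type":"number","minimum":-1,"maximum":1},"dy":{"type":"number","minimum":-1,"maximum":1},"dz":{"type":"number","minimum":-1,"maximum":1},"ax":{"type":"number","minimum":-1,"maximum":1},"ay":{"type":"number","minimum":-1,"maximum":1},"az":{"type":"number","minimum":-1,"maximum":1}}}},"claw":{"type":"number"}},"required":["rows"]}

```bash
mkdir -p pics; python3 - <<'E'
from plant import robot,cams
import cv2
for n in("side","top"):
    cv2.imwrite(f"pics/{n}0.png",cams.camera(n)[:,:,::-1]); print(n,cams.camera_info(n))
s=robot.observe(); print(s)
E
```

```text
side {'vertical_fov': 47.521623509225705, 'cx': 281.5589467572091, 'cy': 212.41692974271658, 'k1': 0.03621436521096577, 'origin': array([-0.06683781, -0.56852978,  0.91440796]), 'orientation': array([ 0.83741416, -0.37767412,  0.15603781, -0.36297657])}
top {'vertical_fov': 53.56257521942414, 'cx': 282.72616330398034, 'cy': 212.75998640177042, 'k1': -0.039370818923885983, 'origin': array([0.4808031 , 0.03210355, 1.22474664]), 'orientation': array([ 0.71292848, -0.69983669,  0.0403958 , -0.01815967])}
{'clock': 0.1, 'q': array([-1.30816297,  0.41183768, -0.0127127 ,  1.59695464,  0.00559831,
        1.13430473, -0.08220647]), 'qd': array([ 1.83893099e-03, -2.02386768e-03,  1.02832591e-03, -3.87987286e-03,
       -4.45296733e-05,  2.89006309e-05,  7.00254396e-04]), 'effort': array([ 3.15513476e-03, -6.01828194e+01,  6.84486162e-01, -3.00083756e+01,
        1.40261825e-02,  6.51654336e-03,  4.72611656e-07]), 'tcp_pos': array([0.20291689, 0.59070054, 0.24952841]), 'tool_rot': array([ 1.64654605e-01,  9.86351013e-01, -7.31020169e-04, -7.03815450e-05]), 'ft_force': array([0.52441032, 0.78529603, 0.37146088]), 'ft_torque': array([-0.04815021,  0.02832313,  0.00393302]), 'finger_force': 0.0, 'finger_gap': 0.08537245677434441}
```

View pics/side0.png

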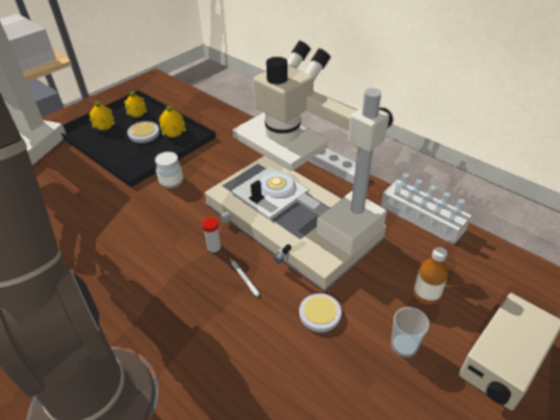

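View pics/top0.png

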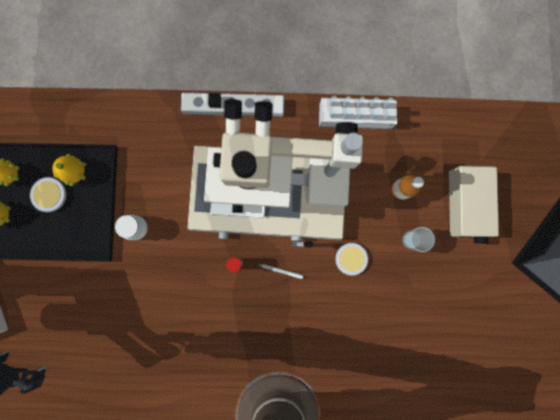

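The side view shows the grip near (256,187), the lever near (285,250) with its black end up and to the right, the vial at (211,235), the pen at (245,278) and the dish at (320,312). In the top view the stand's front edge runs from (188,230) to (345,237), and the lever is at about (298,240). Next I'll zoom in.

```bash
cat > h.py <<'E'
import numpy as np,cv2
from scipy.spatial.transform import Rotation as R
from plant import robot,cams
class Cam:
    def __init__(s,n):
        i=cams.camera_info(n); s.f=210/np.tan(np.radians(i['vertical_fov']/2)); s.c=np.array([i['cx'],i['cy']]); s.k=i['k1']
        s.o=np.array(i['origin']); s.R=R.from_quat(i['orientation']).as_matrix()
    def ray(s,p):
        d=(np.array(p,float)-s.c)/s.f; u=d.copy()
        for _ in range(20): u=d/(1+s.k*(u@u))
        v=s.R@np.array([*u,1]); return v/np.linalg.norm(v)
    def plane(s,p,z): v=s.ray(p); return s.o+v*(z-s.o[2])/v[2]
    def proj(s,P):
        q=s.R.T@(np.array(P)-s.o); u=q[:2]/q[2]; return s.c+s.f*u*(1+s.k*(u@u))
side,top=Cam('side'),Cam('top')
def tri(ps,pt):
    a,b=side.ray(ps),top.ray(pt); A=np.stack([a,-b],1); t=np.linalg.lstsq(A,top.o-side.o,rcond=None)[0]
    P,Q=side.o+a*t[0],top.o+b*t[1]; return (P+Q)/2,np.linalg.norm(P-Q)
def crop(img,x,y,w,h,k): return cv2.resize(img[y:y+h,x:x+w],None,fx=k,fy=k,interpolation=cv2.INTER_CUBIC)
E
python3 - <<'E'
from h import *
a=cv2.imread('pics/side0.png');b=cv2.imread('pics/top0.png')
cv2.imwrite('pics/c1.png',crop(a,195,150,200,150,4)); cv2.imwrite('pics/c2.png',crop(b,180,130,190,150,4))
E
```

```text
(no output)
```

View pics/c1.png

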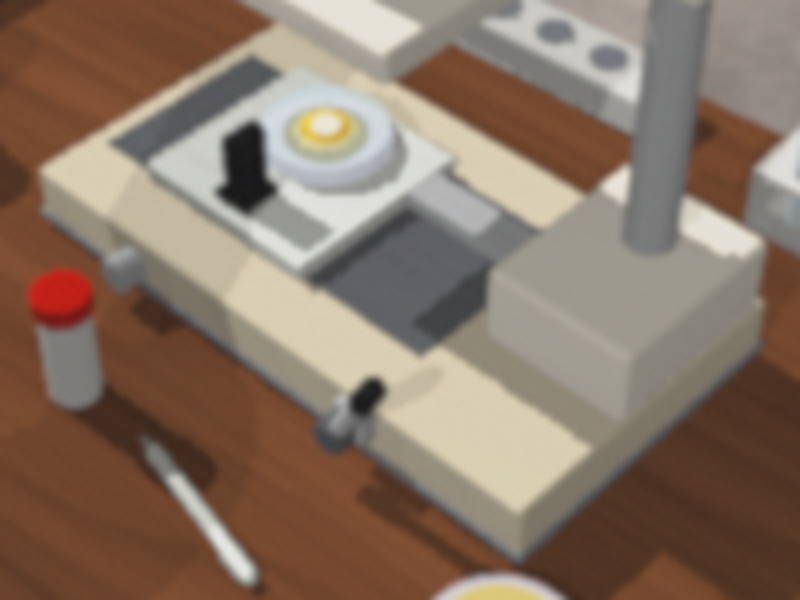

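View pics/c2.png

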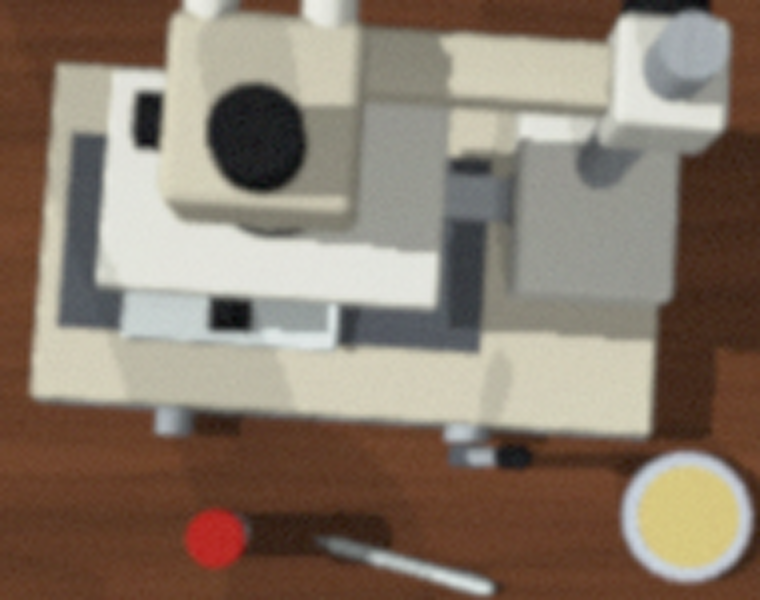

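```bash
python3 - <<'E'
from h import *
np.set_printoptions(precision=4,suppress=True)
S=lambda x,y:np.array([195+x/4,150+y/4]); T=lambda x,y:np.array([180+x/4,130+y/4])
for n,s,t in [('FL',S(42,172),T(32,397)),('FR',S(518,515),T(652,433)),('tip',S(376,384),T(526,457)),('blackmid',S(367,395),T(513,457)),('pivot',S(335,430),T(460,457)),('griptop',S(245,130),T(230,300)),('gripmid',S(245,165),T(230,312)),('platefrontright',S(302,263),T(337,342)),('platefrontleft',S(152,160),T(122,333)),('coverFLtop',S(630,350),T(672,300)),('vialcap',S(62,290),T(216,538)),('panelcorner',S(385,55),T(437,303))]:
    print(n,*tri(s,t))
print('top plane .05 FL,FR,BL',[top.plane(T(*p),.05)[:2] for p in[(32,397),(652,433),(55,63)]])
print('side plane',[side.plane(S(*p),.05)[:2] for p in[(42,172),(518,515)]])
print('pen',[top.plane(T(*p),.005)[:2] for p in[(320,540),(492,588)]],[side.plane(S(*p),.005)[:2] for p in[(146,440),(252,580)]])
print('dish',top.plane(T(687,516),.018), 'plate front L/R',top.plane(T(122,333),.064),top.plane(T(337,345),.064))
E
```

```text
FL [0.5279 0.2613 0.047 ] 0.002245138551539517
FR [ 0.5082 -0.175   0.049 ] 0.004067034628392923
tip [ 0.4902 -0.0807  0.1067] 0.0010837250800674611
blackmid [ 0.4903 -0.0735  0.092 ] 0.0007557129682029132
pivot [ 0.4919 -0.0425  0.0362] 0.004165257761285602
griptop [0.5905 0.119  0.1233] 0.0011299181338979194
gripmid [0.5864 0.1197 0.0954] 0.0026764139019131885
platefrontright [0.5677 0.0489 0.065 ] 0.0029279820465777135
platefrontleft [0.573  0.1968 0.065 ] 0.0025201549486547686
coverFLtop [ 0.5982 -0.1782  0.1164] 0.001627072834373954
vialcap [0.4326 0.1263 0.0909] 0.00039606134310435543
panelcorner [ 0.5775 -0.012   0.2578] 0.0016774042708178403
top plane .05 FL,FR,BL [array([0.5269, 0.2615]), array([ 0.5096, -0.1763]), array([0.766 , 0.2539])]
side plane [array([0.5266, 0.2576]), array([ 0.5059, -0.1742])]
pen [array([0.4286, 0.0581]), array([ 0.3959, -0.0677])] [array([0.4292, 0.0586]), array([ 0.3952, -0.0663])]
dish [ 0.4506 -0.2079  0.018 ] plate front L/R [0.5722 0.1978 0.064 ] [0.5667 0.0479 0.064 ]
```

```bash
cat >> h.py <<'E'
np.set_printoptions(precision=3,suppress=True)
YAW=-0.038
def goal(tilt): # tool y along stand y, tool leaning back to robot by tilt deg
    return R.from_euler('z',YAW)*R.from_matrix([[-1,0,0],[0,1,0],[0,0,-1]])*R.from_euler('y',-tilt,degrees=True)
def plan(p,tilt=0):
    s=robot.observe(); r=R.from_quat(s['tool_rot']); g=goal(tilt)
    print('t',s['clock'],'pos',s['tcp_pos'],'F',s['ft_force'],'gap',s['finger_gap'])
    print('turn units',(r.inv()*g).as_rotvec(degrees=True)/6,'shift units now',r.inv().apply(np.array(p)-s['tcp_pos'])/.03,'shift after turn',g.inv().apply(np.array(p)-s['tcp_pos'])/.03)
E
python3 -c "
from h import *
plan([.40,.25,.25]);plan([.488,-.125,.25])"
```

```text
t 0.1 pos [0.203 0.591 0.25 ] F [0.524 0.785 0.371] gap 0.08537245677434441
turn units [-0.014 -0.001 -2.796] shift units now [-9.902 -8.607 -0.002] shift after turn [ -6.996 -11.099  -0.016]
t 0.1 pos [0.203 0.591 0.25 ] F [0.524 0.785 0.371] gap 0.08537245677434441
turn units [-0.014 -0.001 -2.796] shift units now [-16.737 -19.476   0.015] shift after turn [-10.402 -23.478  -0.016]
```

>>> apply_moves(
  claw=1,
  rows=[
    {"az": -0.95},
    {"az": -0.95},
    {"az": -0.9},
    {},
  ],
)

```text
schema error: expected keys dx, dy, dz, ax, ay, az
```

```bash
python3 -c "
from h import *
plan([.42,.25,.25]);plan([.488,-.125,.25])"
```

```text
t 0.1 pos [0.203 0.591 0.25 ] F [0.524 0.785 0.371] gap 0.08537245677434441
turn units [-0.014 -0.001 -2.796] shift units now [-10.533  -8.391  -0.002] shift after turn [ -7.662 -11.074  -0.016]
t 0.1 pos [0.203 0.591 0.25 ] F [0.524 0.785 0.371] gap 0.08537245677434441
turn units [-0.014 -0.001 -2.796] shift units now [-16.737 -19.476   0.015] shift after turn [-10.402 -23.478  -0.016]
```

All keys must be given in each row.

>>> apply_moves(
  claw=1,
  rows=[
    {"dx": 0,"dy": 0,"dz": 0,"ax": 0,"ay": 0,"az": -0.95},
    {"dx": 0,"dy": 0,"dz": 0,"ax": 0,"ay": 0,"az": -0.95},
    {"dx": 0,"dy": 0,"dz": 0,"ax": 0,"ay": 0,"az": -0.9},
    {"dx": -0.5,"dy": -0.7,"dz": 0,"ax": 0,"ay": 0,"az": 0},
    {"dx": -0.6,"dy": -0.8,"dz": 0,"ax": 0,"ay": 0,"az": 0},
  ],
)

```text
clock: 0.52
tcp_pos: [0.2325, 0.5455, 0.2493]
tool_rot: [0.016, 1.0, -0.0, -0.001]
ft_force: [1.1, 0.4, -0.0]
finger_gap: 0.0255
finger_force: 0.0
```

>>> apply_moves(
  rows=[
    {"dx": -0.6,"dy": -0.9,"dz": 0,"ax": 0,"ay": 0,"az": 0},
    {"dx": -0.6,"dy": -0.9,"dz": 0,"ax": 0,"ay": 0,"az": 0},
    {"dx": -0.6,"dy": -0.9,"dz": 0,"ax": 0,"ay": 0,"az": 0},
    {"dx": -0.6,"dy": -0.9,"dz": 0,"ax": 0,"ay": 0,"az": 0},
    {"dx": -0.6,"dy": -0.9,"dz": 0,"ax": 0,"ay": 0,"az": 0},
  ],
)

```text
clock: 0.93
tcp_pos: [0.3196, 0.405, 0.25]
tool_rot: [0.019, 1.0, -0.0, -0.0]
ft_force: [0.8, 0.7, -0.3]
finger_gap: -0.0002
finger_force: 0.0
```

>>> apply_moves(
  rows=[
    {"dx": -0.6,"dy": -0.9,"dz": 0,"ax": 0,"ay": 0,"az": 0},
    {"dx": -0.6,"dy": -0.9,"dz": 0,"ax": 0,"ay": 0,"az": 0},
    {"dx": -0.6,"dy": -0.9,"dz": 0,"ax": 0,"ay": 0,"az": 0},
    {"dx": -0.6,"dy": -0.9,"dz": 0,"ax": 0,"ay": 0,"az": 0},
    {"dx": -0.6,"dy": -0.9,"dz": 0,"ax": 0,"ay": 0,"az": 0},
  ],
)

```text
clock: 1.35
tcp_pos: [0.4044, 0.2667, 0.2502]
tool_rot: [0.019, 1.0, -0.0, -0.0]
ft_force: [0.8, -0.1, 0.3]
finger_gap: 0.0003
finger_force: 0.0
```

```bash
python3 -c "
from h import *
plan([.488,-.125,.25])"
```

```text
t 1.35 pos [0.404 0.267 0.25 ] F [ 0.762 -0.086  0.321] gap 0.00034288795558339133
turn units [-0.001 -0.003  0.005] shift units now [ -3.274 -12.944   0.006] shift after turn [ -3.28  -12.942   0.005]
```

>>> apply_moves(
  rows=[
    {"dx": -0.1,"dy": -1,"dz": 0,"ax": 0,"ay": 0,"az": 0},
    {"dx": -0.1,"dy": -1,"dz": 0,"ax": 0,"ay": 0,"az": 0},
    {"dx": -0.1,"dy": -1,"dz": 0,"ax": 0,"ay": 0,"az": 0},
    {"dx": -0.1,"dy": -1,"dz": 0,"ax": 0,"ay": 0,"az": 0},
    {"dx": -0.1,"dy": -1,"dz": 0,"ax": 0,"ay": 0,"az": 0},
  ],
)

```text
clock: 1.77
tcp_pos: [0.413, 0.1163, 0.2501]
tool_rot: [0.019, 1.0, -0.0, -0.0]
ft_force: [-0.4, 0.1, -0.0]
finger_gap: -0.0002
finger_force: 0.0
```

>>> apply_moves(
  rows=[
    {"dx": -0.3,"dy": -1,"dz": 0,"ax": 0,"ay": 0,"az": 0},
    {"dx": -0.4,"dy": -1,"dz": 0,"ax": 0,"ay": 0,"az": 0},
    {"dx": -0.4,"dy": -1,"dz": 0,"ax": 0,"ay": 0,"az": 0},
    {"dx": -0.4,"dy": -1,"dz": 0,"ax": 0,"ay": 0,"az": 0},
    {"dx": -0.4,"dy": -1,"dz": 0,"ax": 0,"ay": 0,"az": 0},
  ],
)

```text
clock: 2.18
tcp_pos: [0.4647, -0.0357, 0.2503]
tool_rot: [0.019, 1.0, 0.0, -0.0]
ft_force: [0.3, 0.4, -0.2]
finger_gap: -0.0006
finger_force: 0.0
```

>>> apply_moves(
  rows=[
    {"dx": -0.4,"dy": -1,"dz": 0,"ax": 0,"ay": 0,"az": 0},
    {"dx": -0.4,"dy": -1,"dz": 0,"ax": 0,"ay": 0,"az": 0},
    {"dx": 0,"dy": -1,"dz": 0,"ax": 0,"ay": 0,"az": 0},
    {"dx": 0,"dy": 0,"dz": 1,"ax": 0,"ay": 0,"az": 0},
    {"dx": 0,"dy": 0,"dz": 1,"ax": 0,"ay": 0,"az": 0},
  ],
)

```text
clock: 2.6
tcp_pos: [0.4861, -0.1276, 0.1907]
tool_rot: [0.021, 1.0, -0.0, 0.002]
ft_force: [0.1, 1.1, -0.4]
finger_gap: -0.0001
finger_force: 0.0
```

```bash
python3 - <<'E'
from h import *
plan([.488,-.128,.089])
a=cams.camera('side')[:,:,::-1];b=cams.camera('top')[:,:,::-1]
cv2.imwrite('pics/m1.png',np.hstack([crop(a,210,150,130,190,3),crop(b,230,150,130,190,3)]))
E
```

```text
t 2.6 pos [ 0.486 -0.128  0.191] F [ 0.093  1.102 -0.417] gap -8.226644955205943e-05
turn units [-0.008  0.037 -0.034] shift units now [-0.05  -0.007  3.39 ] shift after turn [-0.063 -0.011  3.389]
```

View pics/m1.png

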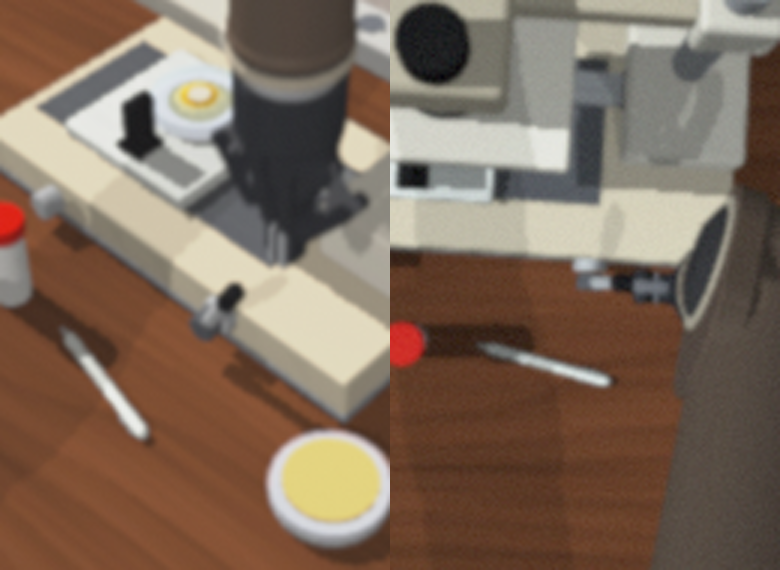

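The gripper hangs just on the -y side of the lever and lines up with it in x (lever end at about (640,285) in the right-hand crop, fingers at (655,285)). I'll go down and push.

>>> apply_moves(
  rows=[
    {"dx": 0,"dy": 0,"dz": 1,"ax": 0,"ay": 0,"az": 0},
    {"dx": 0,"dy": 0,"dz": 1,"ax": 0,"ay": 0,"az": 0},
    {"dx": 0,"dy": 0,"dz": 0.8,"ax": 0,"ay": 0,"az": 0},
    {"dx": 0,"dy": 0,"dz": 0.4,"ax": 0,"ay": 0,"az": 0},
    {"dx": 0,"dy": 0,"dz": 0,"ax": 0,"ay": 0,"az": 0},
  ],
)

```text
clock: 3.12
tcp_pos: [0.4843, -0.1242, 0.0929]
tool_rot: [0.018, 1.0, 0.0, -0.002]
ft_force: [-0.5, -0.7, 0.3]
finger_gap: -0.0001
finger_force: 0.0
```

>>> apply_moves(
  rows=[
    {"dx": 0,"dy": 0.3,"dz": 0,"ax": 0,"ay": 0,"az": 0},
    {"dx": 0,"dy": 0.3,"dz": 0,"ax": 0,"ay": 0,"az": 0},
    {"dx": 0,"dy": 0.3,"dz": 0,"ax": 0,"ay": 0,"az": 0},
    {"dx": 0,"dy": 0.3,"dz": 0,"ax": 0,"ay": 0,"az": 0},
    {"dx": 0,"dy": 0.3,"dz": 0,"ax": 0,"ay": 0,"az": 0},
  ],
)

```text
clock: 3.53
tcp_pos: [0.4879, -0.0792, 0.0954]
tool_rot: [0.019, 1.0, -0.0, 0.001]
ft_force: [0.2, -2.6, 2.1]
finger_gap: 0.0001
finger_force: 1.5
```

>>> apply_moves(
  rows=[
    {"dx": 0,"dy": 0.3,"dz": 0,"ax": 0,"ay": 0,"az": 0},
    {"dx": 0,"dy": 0.3,"dz": 0,"ax": 0,"ay": 0,"az": 0},
    {"dx": 0,"dy": 0.3,"dz": 0,"ax": 0,"ay": 0,"az": 0},
    {"dx": 0,"dy": 0.3,"dz": 0,"ax": 0,"ay": 0,"az": 0},
    {"dx": 0,"dy": 0.3,"dz": 0,"ax": 0,"ay": 0,"az": 0},
  ],
)

```text
clock: 3.95
tcp_pos: [0.4883, -0.0352, 0.094]
tool_rot: [0.019, 1.0, -0.001, -0.0]
ft_force: [-1.8, -36.4, 2.5]
finger_gap: -0.0005
finger_force: 19.4
```

>>> apply_moves(
  rows=[
    {"dx": 0,"dy": -0.15,"dz": 0,"ax": 0,"ay": 0,"az": 0},
  ],
)

```text
clock: 4.03
tcp_pos: [0.4882, -0.0386, 0.094]
tool_rot: [0.018, 1.0, -0.0, -0.0]
ft_force: [-0.1, -0.7, 0.1]
finger_gap: 0.0003
finger_force: 0.0
```

```bash
python3 - <<'E'
from h import *
plan([.488,-.128,.089])
a=cams.camera('side')[:,:,::-1];b=cams.camera('top')[:,:,::-1]
cv2.imwrite('pics/m2.png',np.hstack([crop(a,230,180,100,140,4),crop(b,240,180,100,140,4)]))
E
```

```text
t 4.0333 pos [ 0.488 -0.039  0.094] F [-0.149 -0.651  0.106] gap 0.00027380180495511873
turn units [-0.01  -0.009  0.015] shift units now [-0.103 -2.977  0.169] shift after turn [-0.107 -2.977  0.167]
```

View pics/m2.png

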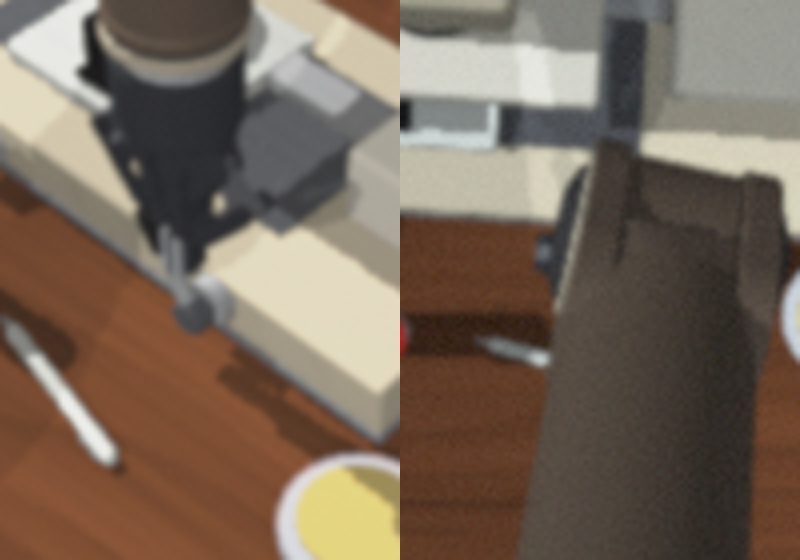

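The side crop shows the lever now leaning to +y, with its pivot at (192,310) and its bar running up-left to (168,240). The stop took the push. I'll back off, rise, retreat and tilt.

>>> apply_moves(
  rows=[
    {"dx": 0,"dy": -0.5,"dz": 0,"ax": 0,"ay": 0,"az": 0},
    {"dx": 0.3,"dy": -0.2,"dz": -1,"ax": 0,"ay": 0,"az": 0},
    {"dx": 0.6,"dy": 0,"dz": -1,"ax": 0,"ay": 0,"az": 0},
    {"dx": 0.6,"dy": 0,"dz": -1,"ax": 0,"ay": 0,"az": 0},
    {"dx": 0.6,"dy": 0,"dz": -1,"ax": 0,"ay": 0,"az": 0},
  ],
)

```text
clock: 4.55
tcp_pos: [0.4235, -0.0574, 0.2149]
tool_rot: [0.019, 1.0, 0.0, -0.001]
ft_force: [0.6, 1.9, 0.4]
finger_gap: 0.0002
finger_force: 0.0
```

>>> apply_moves(
  rows=[
    {"dx": 0,"dy": 0.8,"dz": 0,"ax": 0,"ay": -1,"az": 0},
    {"dx": 0,"dy": 1,"dz": 0,"ax": 0,"ay": -1,"az": 0},
    {"dx": 0,"dy": 1,"dz": 0,"ax": 0,"ay": -1,"az": 0},
    {"dx": 0,"dy": 1,"dz": 0,"ax": 0,"ay": -1,"az": 0},
    {"dx": 0,"dy": 1,"dz": 0,"ax": 0,"ay": -1,"az": 0},
  ],
)

```text
clock: 4.97
tcp_pos: [0.429, 0.0565, 0.2134]
tool_rot: [0.02, 0.977, -0.01, 0.212]
ft_force: [0.7, -1.3, -0.2]
finger_gap: -0.0005
finger_force: 0.0
```

>>> apply_moves(
  rows=[
    {"dx": 0,"dy": 0.8,"dz": 0,"ax": 0,"ay": -0.8,"az": 0},
    {"dx": 0,"dy": 0.8,"dz": 0,"ax": 0,"ay": 0,"az": 0},
    {"dx": 0,"dy": 0.4,"dz": 0,"ax": 0,"ay": 0,"az": 0},
    {"dx": 0,"dy": 0,"dz": 0,"ax": 0,"ay": 0,"az": 0},
  ],
)

```text
clock: 5.3
tcp_pos: [0.4325, 0.1057, 0.2119]
tool_rot: [0.02, 0.972, -0.014, 0.234]
ft_force: [0.5, 0.8, -0.1]
finger_gap: 0.0001
finger_force: 0.0
```

```bash
python3 - <<'E'
from h import *
a=cams.camera('side')[:,:,::-1];b=cams.camera('top')[:,:,::-1]
cv2.imwrite('pics/m3.png',np.hstack([crop(a,195,150,130,190,3),crop(b,200,150,130,190,3)]))
g=goal(35); P=np.array([.587,.158,.102])
plan(P-.09*g.apply([0,0,1]),35); plan(P,35)
E
```

```text
t 5.4 pos [0.432 0.103 0.212] F [-0.218  0.296 -0.615] gap 0.00019292787642952682
turn units [-0.21  -1.329  0.017] shift units now [-2.452  2.094  2.544] shift after turn [-2.068  2.039  2.905]
t 5.4 pos [0.432 0.103 0.212] F [-0.218  0.296 -0.615] gap 0.00019292787642952682
turn units [-0.21  -1.329  0.017] shift units now [-2.868  2.16   5.515] shift after turn [-2.068  2.039  5.905]
```

View pics/m3.png

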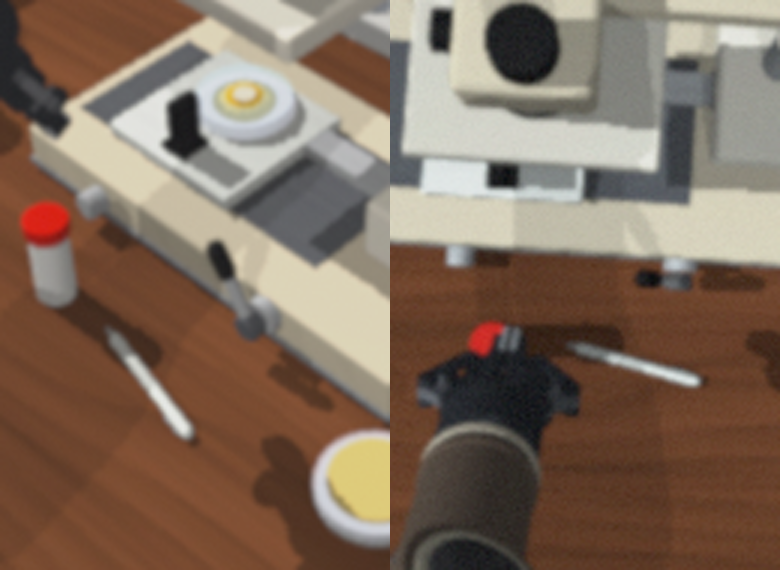

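The lever now leans fully to +y (black end at (222,262), pivot at (247,322) in the left crop). The vial and pen are where they were. I'll add some tilt.

>>> apply_moves(
  rows=[
    {"dx": -0.5,"dy": 0.7,"dz": 0,"ax": 0,"ay": -0.5,"az": 0},
    {"dx": -0.5,"dy": 0.7,"dz": 0,"ax": -0.1,"ay": -0.5,"az": 0},
    {"dx": -0.5,"dy": 0.6,"dz": 0,"ax": -0.1,"ay": -0.3,"az": 0},
    {"dx": 0,"dy": 0,"dz": 0,"ax": 0,"ay": 0,"az": 0},
  ],
)

```text
clock: 5.73
tcp_pos: [0.476, 0.1633, 0.2345]
tool_rot: [0.017, 0.953, -0.005, 0.301]
ft_force: [0.7, -0.1, 1.5]
finger_gap: 0.0002
finger_force: 0.0
```

```bash
python3 - <<'E'
from h import *
print(robot.observe()['q'])
P=np.array([.587,.158,.102])
for t in (30,35): g=goal(t); plan(P-.09*g.apply([0,0,1]),t); plan(P,t)
E
```

```text
[-0.627  0.005 -0.055  2.327  0.908  0.499  0.107]
t 5.7333 pos [0.476 0.163 0.235] F [ 0.747 -0.065  1.455] gap 0.00023813503560424578
turn units [0.018 0.842 0.022] shift units now [-0.759 -0.044  2.755] shift after turn [-0.999 -0.037  2.677]
t 5.7333 pos [0.476 0.163 0.235] F [ 0.747 -0.065  1.455] gap 0.00023813503560424578
turn units [0.018 0.842 0.022] shift units now [-0.495 -0.049  5.743] shift after turn [-0.999 -0.037  5.677]
t 5.7333 pos [0.476 0.163 0.235] F [ 0.747 -0.065  1.455] gap 0.00023813503560424578
turn units [0.019 0.009 0.022] shift units now [-0.497 -0.043  2.743] shift after turn [-0.5   -0.037  2.743]
t 5.7333 pos [0.476 0.163 0.235] F [ 0.747 -0.065  1.455] gap 0.00023813503560424578
turn units [0.019 0.009 0.022] shift units now [-0.495 -0.049  5.743] shift after turn [-0.5   -0.037  5.743]
```

>>> apply_moves(
  rows=[
    {"dx": -0.2,"dy": 0,"dz": 1,"ax": 0,"ay": 0,"az": 0},
    {"dx": -0.2,"dy": 0,"dz": 1,"ax": 0,"ay": 0,"az": 0},
    {"dx": 0,"dy": 0,"dz": 1,"ax": 0,"ay": 0,"az": 0},
    {"dx": 0,"dy": 0,"dz": 1,"ax": 0,"ay": 0,"az": 0},
    {"dx": 0,"dy": 0,"dz": 0.5,"ax": 0,"ay": 0,"az": 0},
  ],
)

```text
clock: 6.15
tcp_pos: [0.5619, 0.1548, 0.1267]
tool_rot: [0.019, 0.954, -0.008, 0.298]
ft_force: [0.1, -0.7, -0.2]
finger_gap: -0.0001
finger_force: 0.0
```

```bash
python3 - <<'E'
from h import *
plan([.578,.163,.106],35); plan([.578,.150,.106],35)
E
```

```text
t 6.15 pos [0.562 0.155 0.127] F [ 0.096 -0.678 -0.155] gap -9.701135028957206e-05
turn units [-0.047 -0.047  0.005] shift units now [-0.038  0.298  0.865] shift after turn [-0.034  0.294  0.866]
t 6.15 pos [0.562 0.155 0.127] F [ 0.096 -0.678 -0.155] gap -9.701135028957206e-05
turn units [-0.047 -0.047  0.005] shift units now [-0.052 -0.135  0.876] shift after turn [-0.047 -0.139  0.876]
```

>>> apply_moves(
  rows=[
    {"dx": 0,"dy": 0.1,"dz": 0.5,"ax": 0,"ay": 0,"az": 0},
    {"dx": 0,"dy": 0,"dz": 0.35,"ax": 0,"ay": 0,"az": 0},
    {"dx": 0,"dy": 0,"dz": 0,"ax": 0,"ay": 0,"az": 0},
  ],
)

```text
clock: 6.4
tcp_pos: [0.5763, 0.1575, 0.1066]
tool_rot: [0.018, 0.954, -0.008, 0.299]
ft_force: [-0.9, -0.5, -0.0]
finger_gap: 0.0005
finger_force: 0.0
```

>>> apply_moves(
  rows=[
    {"dx": 0,"dy": -0.1,"dz": 0,"ax": 0,"ay": 0,"az": 0},
    {"dx": 0,"dy": -0.1,"dz": 0,"ax": 0,"ay": 0,"az": 0},
    {"dx": 0,"dy": -0.1,"dz": 0,"ax": 0,"ay": 0,"az": 0},
    {"dx": 0,"dy": -0.1,"dz": 0,"ax": 0,"ay": 0,"az": 0},
    {"dx": 0,"dy": -0.1,"dz": 0,"ax": 0,"ay": 0,"az": 0},
  ],
)

```text
clock: 6.82
tcp_pos: [0.5757, 0.1448, 0.1094]
tool_rot: [0.018, 0.954, -0.006, 0.3]
ft_force: [0.2, 3.8, 0.2]
finger_gap: -0.0001
finger_force: 2.3
```

>>> apply_moves(
  rows=[
    {"dx": 0,"dy": -0.08,"dz": 0,"ax": 0,"ay": 0,"az": 0},
    {"dx": 0,"dy": -0.08,"dz": 0,"ax": 0,"ay": 0,"az": 0},
    {"dx": 0,"dy": -0.08,"dz": 0,"ax": 0,"ay": 0,"az": 0},
    {"dx": 0,"dy": -0.08,"dz": 0,"ax": 0,"ay": 0,"az": 0},
  ],
)

```text
clock: 7.15
tcp_pos: [0.5754, 0.1362, 0.1091]
tool_rot: [0.017, 0.954, -0.006, 0.3]
ft_force: [-1.3, 4.9, 2.5]
finger_gap: -0.0001
finger_force: 2.4
```

Contact: the stage is sliding at about 4.5 N. There is still free travel ahead before the stop can be met.

>>> apply_moves(
  rows=[
    {"dx": 0,"dy": -0.08,"dz": 0,"ax": 0,"ay": 0,"az": 0},
    {"dx": 0,"dy": -0.08,"dz": 0,"ax": 0,"ay": 0,"az": 0},
    {"dx": 0,"dy": -0.08,"dz": 0,"ax": 0,"ay": 0,"az": 0},
    {"dx": 0,"dy": -0.08,"dz": 0,"ax": 0,"ay": 0,"az": 0},
    {"dx": 0,"dy": -0.08,"dz": 0,"ax": 0,"ay": 0,"az": 0},
  ],
)

```text
clock: 7.57
tcp_pos: [0.5749, 0.1229, 0.1087]
tool_rot: [0.018, 0.954, -0.006, 0.3]
ft_force: [-0.2, 5.3, 3.0]
finger_gap: -0.0005
finger_force: 2.3
```

>>> apply_moves(
  rows=[
    {"dx": 0,"dy": -0.05,"dz": 0,"ax": 0,"ay": 0,"az": 0},
    {"dx": 0,"dy": -0.05,"dz": 0,"ax": 0,"ay": 0,"az": 0},
    {"dx": 0,"dy": -0.03,"dz": 0,"ax": 0,"ay": 0,"az": 0},
    {"dx": 0,"dy": -0.03,"dz": 0,"ax": 0,"ay": 0,"az": 0},
    {"dx": 0,"dy": -0.03,"dz": 0,"ax": 0,"ay": 0,"az": 0},
  ],
)

```text
clock: 7.98
tcp_pos: [0.5747, 0.1173, 0.1086]
tool_rot: [0.018, 0.954, -0.007, 0.3]
ft_force: [-1.1, 3.6, 2.9]
finger_gap: 0.0003
finger_force: 2.3
```

>>> apply_moves(
  rows=[
    {"dx": 0,"dy": -0.02,"dz": 0,"ax": 0,"ay": 0,"az": 0},
    {"dx": 0,"dy": -0.02,"dz": 0,"ax": 0,"ay": 0,"az": 0},
    {"dx": 0,"dy": -0.02,"dz": 0,"ax": 0,"ay": 0,"az": 0},
    {"dx": 0,"dy": -0.02,"dz": 0,"ax": 0,"ay": 0,"az": 0},
    {"dx": 0,"dy": -0.02,"dz": 0,"ax": 0,"ay": 0,"az": 0},
  ],
)

```text
clock: 8.4
tcp_pos: [0.5746, 0.1143, 0.1086]
tool_rot: [0.018, 0.954, -0.007, 0.3]
ft_force: [-0.5, 4.7, 2.5]
finger_gap: -0.0003
finger_force: 2.3
```

>>> apply_moves(
  rows=[
    {"dx": 0,"dy": -0.02,"dz": 0,"ax": 0,"ay": 0,"az": 0},
    {"dx": 0,"dy": -0.02,"dz": 0,"ax": 0,"ay": 0,"az": 0},
    {"dx": 0,"dy": -0.02,"dz": 0,"ax": 0,"ay": 0,"az": 0},
  ],
)

```text
clock: 8.65
tcp_pos: [0.5745, 0.1125, 0.1086]
tool_rot: [0.018, 0.954, -0.007, 0.3]
ft_force: [-1.4, 4.8, 2.1]
finger_gap: 0.0005
finger_force: 2.3
```

>>> apply_moves(
  rows=[
    {"dx": 0,"dy": -0.022,"dz": 0,"ax": 0,"ay": 0,"az": 0},
    {"dx": 0,"dy": -0.022,"dz": 0,"ax": 0,"ay": 0,"az": 0},
    {"dx": 0,"dy": -0.022,"dz": 0,"ax": 0,"ay": 0,"az": 0},
    {"dx": 0,"dy": -0.022,"dz": 0,"ax": 0,"ay": 0,"az": 0},
    {"dx": 0,"dy": -0.022,"dz": 0,"ax": 0,"ay": 0,"az": 0},
  ],
)

```text
clock: 9.07
tcp_pos: [0.5743, 0.1092, 0.1086]
tool_rot: [0.018, 0.954, -0.007, 0.3]
ft_force: [-1.7, 4.7, 3.7]
finger_gap: -0.0
finger_force: 2.3
```

>>> apply_moves(
  rows=[
    {"dx": 0,"dy": -0.024,"dz": 0,"ax": 0,"ay": 0,"az": 0},
    {"dx": 0,"dy": -0.024,"dz": 0,"ax": 0,"ay": 0,"az": 0},
    {"dx": 0,"dy": -0.024,"dz": 0,"ax": 0,"ay": 0,"az": 0},
    {"dx": 0,"dy": -0.024,"dz": 0,"ax": 0,"ay": 0,"az": 0},
    {"dx": 0,"dy": -0.024,"dz": 0,"ax": 0,"ay": 0,"az": 0},
  ],
)

```text
clock: 9.48
tcp_pos: [0.5742, 0.1056, 0.1086]
tool_rot: [0.018, 0.954, -0.007, 0.3]
ft_force: [-1.1, 4.6, 3.3]
finger_gap: -0.0001
finger_force: 2.3
```

>>> apply_moves(
  rows=[
    {"dx": 0,"dy": -0.024,"dz": 0,"ax": 0,"ay": 0,"az": 0},
    {"dx": 0,"dy": -0.024,"dz": 0,"ax": 0,"ay": 0,"az": 0},
    {"dx": 0,"dy": -0.024,"dz": 0,"ax": 0,"ay": 0,"az": 0},
    {"dx": 0,"dy": -0.024,"dz": 0,"ax": 0,"ay": 0,"az": 0},
    {"dx": 0,"dy": -0.024,"dz": 0,"ax": 0,"ay": 0,"az": 0},
  ],
)

```text
clock: 9.9
tcp_pos: [0.574, 0.1029, 0.1087]
tool_rot: [0.017, 0.954, -0.006, 0.3]
ft_force: [-1.2, 6.3, 2.7]
finger_gap: -0.0001
finger_force: 3.4
```

The pad force rose from 2.3 to 3.4, so the buffer spring has engaged. I'll take fine steps from here.

>>> apply_moves(
  rows=[
    {"dx": 0,"dy": -0.01,"dz": 0,"ax": 0,"ay": 0,"az": 0},
    {"dx": 0,"dy": -0.01,"dz": 0,"ax": 0,"ay": 0,"az": 0},
    {"dx": 0,"dy": 0,"dz": 0,"ax": 0,"ay": 0,"az": 0},
  ],
)

```text
clock: 10.15
tcp_pos: [0.574, 0.1023, 0.1087]
tool_rot: [0.017, 0.954, -0.006, 0.3]
ft_force: [-2.0, 6.2, 2.6]
finger_gap: -0.0002
finger_force: 3.3
```

>>> apply_moves(
  rows=[
    {"dx": 0,"dy": -0.01,"dz": 0,"ax": 0,"ay": 0,"az": 0},
    {"dx": 0,"dy": -0.01,"dz": 0,"ax": 0,"ay": 0,"az": 0},
    {"dx": 0,"dy": -0.01,"dz": 0,"ax": 0,"ay": 0,"az": 0},
    {"dx": 0,"dy": 0,"dz": 0,"ax": 0,"ay": 0,"az": 0},
  ],
)

```text
clock: 10.48
tcp_pos: [0.574, 0.1016, 0.1087]
tool_rot: [0.017, 0.954, -0.006, 0.3]
ft_force: [0.1, 7.0, 3.0]
finger_gap: 0.0001
finger_force: 3.5
```

>>> apply_moves(
  rows=[
    {"dx": 0,"dy": -0.01,"dz": 0,"ax": 0,"ay": 0,"az": 0},
    {"dx": 0,"dy": -0.01,"dz": 0,"ax": 0,"ay": 0,"az": 0},
    {"dx": 0,"dy": -0.01,"dz": 0,"ax": 0,"ay": 0,"az": 0},
    {"dx": 0,"dy": 0,"dz": 0,"ax": 0,"ay": 0,"az": 0},
  ],
)

```text
clock: 10.82
tcp_pos: [0.5739, 0.1008, 0.1086]
tool_rot: [0.017, 0.954, -0.006, 0.299]
ft_force: [-0.3, 7.0, 2.6]
finger_gap: 0.0003
finger_force: 3.7
```

>>> apply_moves(
  rows=[
    {"dx": 0,"dy": -0.01,"dz": 0,"ax": 0,"ay": 0,"az": 0},
    {"dx": 0,"dy": -0.01,"dz": 0,"ax": 0,"ay": 0,"az": 0},
    {"dx": 0,"dy": -0.01,"dz": 0,"ax": 0,"ay": 0,"az": 0},
    {"dx": 0,"dy": -0.01,"dz": 0,"ax": 0,"ay": 0,"az": 0},
  ],
)

```text
clock: 11.15
tcp_pos: [0.5739, 0.1007, 0.1087]
tool_rot: [0.016, 0.954, -0.005, 0.299]
ft_force: [-0.0, 9.9, 2.4]
finger_gap: -0.0004
finger_force: 5.1
```

>>> apply_moves(
  rows=[
    {"dx": 0,"dy": -0.01,"dz": 0,"ax": 0,"ay": 0,"az": 0},
    {"dx": 0,"dy": -0.01,"dz": 0,"ax": 0,"ay": 0,"az": 0},
    {"dx": 0,"dy": 0,"dz": 0,"ax": 0,"ay": 0,"az": 0},
  ],
)

```text
clock: 11.4
tcp_pos: [0.5739, 0.1006, 0.1087]
tool_rot: [0.016, 0.954, -0.005, 0.299]
ft_force: [-0.2, 11.5, 1.8]
finger_gap: 0.0002
finger_force: 5.4
```

The stage is solid against the stop: 11.5 N with no further movement. I'll release sideways and withdraw along the tool.

>>> apply_moves(
  rows=[
    {"dx": 0,"dy": 0.1,"dz": 0,"ax": 0,"ay": 0,"az": 0},
    {"dx": 0,"dy": 0.3,"dz": 0,"ax": 0,"ay": 0,"az": 0},
    {"dx": 0,"dy": 0.2,"dz": -0.5,"ax": 0,"ay": 0,"az": 0},
    {"dx": 0,"dy": 0,"dz": -1,"ax": 0,"ay": 0,"az": 0},
    {"dx": 0,"dy": 0,"dz": -1,"ax": 0,"ay": 0,"az": 0},
  ],
)

```text
clock: 11.82
tcp_pos: [0.5409, 0.1145, 0.1569]
tool_rot: [0.019, 0.954, -0.01, 0.3]
ft_force: [-0.1, -0.5, 1.2]
finger_gap: -0.0001
finger_force: 0.0
```

>>> apply_moves(
  rows=[
    {"dx": 0,"dy": 0,"dz": -1,"ax": 0,"ay": 0,"az": 0},
    {"dx": 0,"dy": 0,"dz": -1,"ax": 0,"ay": 0,"az": 0},
    {"dx": 0,"dy": 0,"dz": -1,"ax": 0,"ay": 0,"az": 0},
    {"dx": 0,"dy": 0,"dz": 0,"ax": 0,"ay": 0.9,"az": 0},
    {"dx": 0,"dy": 0,"dz": 0,"ax": 0,"ay": 1,"az": 0},
  ],
)

```text
clock: 12.23
tcp_pos: [0.4926, 0.1139, 0.2283]
tool_rot: [0.022, 0.969, -0.013, 0.246]
ft_force: [-0.2, -1.3, -0.2]
finger_gap: 0.0
finger_force: 0.0
```

>>> apply_moves(
  rows=[
    {"dx": 0,"dy": 0,"dz": 0,"ax": 0,"ay": 1,"az": 0},
    {"dx": 0,"dy": 0,"dz": 0,"ax": 0,"ay": 1,"az": 0},
    {"dx": 0,"dy": 0,"dz": 0,"ax": 0,"ay": 1,"az": 0},
    {"dx": 0,"dy": 0,"dz": 0,"ax": 0,"ay": 0.9,"az": 0},
    {"dx": 0,"dy": 0,"dz": 0,"ax": 0,"ay": 0,"az": 0},
  ],
)

```text
clock: 12.65
tcp_pos: [0.4966, 0.1118, 0.2273]
tool_rot: [0.027, 0.998, -0.012, 0.056]
ft_force: [0.9, -0.4, -0.2]
finger_gap: 0.0003
finger_force: 0.0
```

```bash
python3 - <<'E'
from h import *
plan([.488,.048,.22]);plan([.488,.048,.094])
E
```

```text
t 12.65 pos [0.497 0.112 0.227] F [ 0.908 -0.431 -0.173] gap 0.00026831282043650724
turn units [-0.202  1.074 -0.161] shift units now [ 0.198 -2.136  0.266] shift after turn [ 0.206 -2.138  0.243]
t 12.65 pos [0.497 0.112 0.227] F [ 0.908 -0.431 -0.173] gap 0.00026831282043650724
turn units [-0.202  1.074 -0.161] shift units now [ 0.67  -2.051  4.439] shift after turn [ 0.206 -2.138  4.443]
```

>>> apply_moves(
  rows=[
    {"dx": 0,"dy": 0,"dz": 0,"ax": -0.2,"ay": 1,"az": -0.15},
    {"dx": 0.2,"dy": -0.7,"dz": 0,"ax": 0,"ay": 0,"az": 0},
    {"dx": 0,"dy": -0.7,"dz": 0.2,"ax": 0,"ay": 0,"az": 0},
    {"dx": 0,"dy": -0.75,"dz": 0.6,"ax": 0,"ay": 0,"az": 0},
    {"dx": 0,"dy": 0,"dz": 0.5,"ax": 0,"ay": 0,"az": 0},
  ],
)

```text
clock: 13.07
tcp_pos: [0.4857, 0.0434, 0.1872]
tool_rot: [0.021, 1.0, -0.002, 0.006]
ft_force: [-0.2, -1.1, -0.8]
finger_gap: -0.0001
finger_force: 0.0
```

```bash
python3 - <<'E'
from h import *
plan([.488,.048,.094])
E
```

```text
t 13.0667 pos [0.486 0.043 0.187] F [-0.23  -1.105 -0.765] gap -0.00013670830353751346
turn units [-0.034  0.122 -0.034] shift units now [-0.03   0.169  3.106] shift after turn [-0.07   0.158  3.106]
```

>>> apply_moves(
  rows=[
    {"dx": 0,"dy": 0.1,"dz": 1,"ax": 0,"ay": 0,"az": 0},
    {"dx": 0,"dy": 0.1,"dz": 1,"ax": 0,"ay": 0,"az": 0},
    {"dx": 0,"dy": 0,"dz": 0.7,"ax": 0,"ay": 0,"az": 0},
    {"dx": 0,"dy": 0,"dz": 0.4,"ax": 0,"ay": 0,"az": 0},
    {"dx": 0,"dy": 0,"dz": 0,"ax": 0,"ay": 0,"az": 0},
  ],
)

```text
clock: 13.48
tcp_pos: [0.4853, 0.0538, 0.0923]
tool_rot: [0.018, 1.0, -0.002, 0.004]
ft_force: [-0.1, -0.5, 0.0]
finger_gap: 0.0003
finger_force: 0.0
```

>>> apply_moves(
  rows=[
    {"dx": 0,"dy": -0.3,"dz": 0,"ax": 0,"ay": 0,"az": 0},
    {"dx": 0,"dy": -0.3,"dz": 0,"ax": 0,"ay": 0,"az": 0},
    {"dx": 0,"dy": -0.3,"dz": 0,"ax": 0,"ay": 0,"az": 0},
    {"dx": 0,"dy": -0.3,"dz": 0,"ax": 0,"ay": 0,"az": 0},
    {"dx": 0,"dy": -0.3,"dz": 0,"ax": 0,"ay": 0,"az": 0},
  ],
)

```text
clock: 13.9
tcp_pos: [0.4873, 0.0095, 0.0963]
tool_rot: [0.017, 1.0, 0.0, 0.007]
ft_force: [-1.2, 4.9, 4.9]
finger_gap: 0.0002
finger_force: 3.0
```

>>> apply_moves(
  rows=[
    {"dx": 0,"dy": -0.3,"dz": 0,"ax": 0,"ay": 0,"az": 0},
    {"dx": 0,"dy": -0.3,"dz": 0,"ax": 0,"ay": 0,"az": 0},
    {"dx": 0,"dy": -0.3,"dz": 0,"ax": 0,"ay": 0,"az": 0},
    {"dx": 0,"dy": 0,"dz": 0,"ax": 0,"ay": 0,"az": 0},
  ],
)

```text
clock: 14.23
tcp_pos: [0.4863, -0.019, 0.0958]
tool_rot: [0.018, 1.0, -0.0, 0.007]
ft_force: [0.0, 0.0, -0.4]
finger_gap: 0.0001
finger_force: 0.0
```

>>> apply_moves(
  rows=[
    {"dx": 0,"dy": -0.15,"dz": 0,"ax": 0,"ay": 0,"az": 0},
    {"dx": 0,"dy": -0.15,"dz": 0,"ax": 0,"ay": 0,"az": 0},
    {"dx": 0,"dy": -0.15,"dz": 0,"ax": 0,"ay": 0,"az": 0},
    {"dx": 0,"dy": -0.15,"dz": 0,"ax": 0,"ay": 0,"az": 0},
    {"dx": 0,"dy": -0.15,"dz": 0,"ax": 0,"ay": 0,"az": 0},
  ],
)

```text
clock: 14.65
tcp_pos: [0.4851, -0.039, 0.0951]
tool_rot: [0.017, 1.0, 0.0, 0.006]
ft_force: [0.2, 6.0, -1.3]
finger_gap: -0.0004
finger_force: 2.5
```

>>> apply_moves(
  rows=[
    {"dx": 0,"dy": -0.06,"dz": 0,"ax": 0,"ay": 0,"az": 0},
    {"dx": 0,"dy": -0.06,"dz": 0,"ax": 0,"ay": 0,"az": 0},
    {"dx": 0,"dy": -0.06,"dz": 0,"ax": 0,"ay": 0,"az": 0},
  ],
)

```text
clock: 14.9
tcp_pos: [0.4847, -0.0442, 0.0949]
tool_rot: [0.017, 1.0, 0.0, 0.006]
ft_force: [0.3, 5.8, -1.2]
finger_gap: -0.0001
finger_force: 2.5
```

>>> apply_moves(
  rows=[
    {"dx": 0,"dy": -0.05,"dz": 0,"ax": 0,"ay": 0,"az": 0},
    {"dx": 0,"dy": -0.05,"dz": 0,"ax": 0,"ay": 0,"az": 0},
    {"dx": 0,"dy": -0.05,"dz": 0,"ax": 0,"ay": 0,"az": 0},
  ],
)

```text
clock: 15.15
tcp_pos: [0.4845, -0.0485, 0.0949]
tool_rot: [0.017, 1.0, 0.0, 0.006]
ft_force: [-0.0, 6.5, -1.6]
finger_gap: -0.0
finger_force: 2.7
```

>>> apply_moves(
  rows=[
    {"dx": 0,"dy": -0.03,"dz": 0,"ax": 0,"ay": 0,"az": 0},
    {"dx": 0,"dy": -0.03,"dz": 0,"ax": 0,"ay": 0,"az": 0},
  ],
)

```text
clock: 15.32
tcp_pos: [0.4843, -0.0501, 0.0948]
tool_rot: [0.017, 1.0, 0.0, 0.006]
ft_force: [1.1, 9.9, -1.2]
finger_gap: -0.0
finger_force: 4.1
```

>>> apply_moves(
  rows=[
    {"dx": 0,"dy": -0.03,"dz": 0,"ax": 0,"ay": 0,"az": 0},
    {"dx": 0,"dy": -0.03,"dz": 0,"ax": 0,"ay": 0,"az": 0},
    {"dx": 0,"dy": 0,"dz": 0,"ax": 0,"ay": 0,"az": 0},
  ],
)

```text
clock: 15.57
tcp_pos: [0.4843, -0.0503, 0.0948]
tool_rot: [0.016, 1.0, 0.001, 0.006]
ft_force: [0.6, 11.9, -0.9]
finger_gap: 0.0001
finger_force: 5.2
```

>>> apply_moves(
  rows=[
    {"dx": 0,"dy": -0.05,"dz": 0,"ax": 0,"ay": 0,"az": 0},
    {"dx": 0,"dy": -0.04,"dz": 0,"ax": 0,"ay": 0,"az": 0},
    {"dx": 0,"dy": 0,"dz": 0,"ax": 0,"ay": 0,"az": 0},
  ],
)

```text
clock: 15.82
tcp_pos: [0.4843, -0.0508, 0.0948]
tool_rot: [0.015, 1.0, 0.002, 0.005]
ft_force: [0.3, 18.3, -1.5]
finger_gap: 0.0001
finger_force: 8.6
```

>>> apply_moves(
  rows=[
    {"dx": 0,"dy": 0.3,"dz": 0,"ax": 0,"ay": 0,"az": 0},
    {"dx": 0,"dy": 0.5,"dz": 0,"ax": 0,"ay": 0,"az": 0},
    {"dx": 0.3,"dy": 0.3,"dz": -1,"ax": 0,"ay": 0,"az": 0},
    {"dx": 0.6,"dy": 0,"dz": -1,"ax": 0,"ay": 0,"az": 0},
    {"dx": 0.6,"dy": 0,"dz": -1,"ax": 0,"ay": 0,"az": 0},
  ],
)

```text
clock: 16.23
tcp_pos: [0.4387, -0.0215, 0.1848]
tool_rot: [0.017, 1.0, -0.001, 0.005]
ft_force: [0.3, -0.8, 1.0]
finger_gap: -0.0001
finger_force: 0.0
```

>>> apply_moves(
  rows=[
    {"dx": 0.7,"dy": 0.9,"dz": -0.5,"ax": 0,"ay": 0,"az": 0},
    {"dx": 0.7,"dy": 0.9,"dz": 0,"ax": 0,"ay": 0,"az": 0},
    {"dx": 0,"dy": 0.9,"dz": 0,"ax": 0,"ay": 0,"az": 0},
    {"dx": 0,"dy": 0.9,"dz": 0,"ax": 0,"ay": 0,"az": 0},
    {"dx": 0,"dy": 0,"dz": 0,"ax": 0,"ay": 0,"az": 0},
  ],
)

```text
clock: 16.65
tcp_pos: [0.4013, 0.0922, 0.1995]
tool_rot: [0.015, 1.0, 0.0, 0.007]
ft_force: [-0.2, -0.1, 0.4]
finger_gap: 0.0002
finger_force: 0.0
```

```bash
python3 - <<'E'
from h import *
a=cams.camera('side')[:,:,::-1];b=cams.camera('top')[:,:,::-1]
cv2.imwrite('pics/m4.png',np.hstack([crop(a,195,150,130,190,3),crop(b,200,150,130,190,3)]))
E
```

```text
(no output)
```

View pics/m4.png

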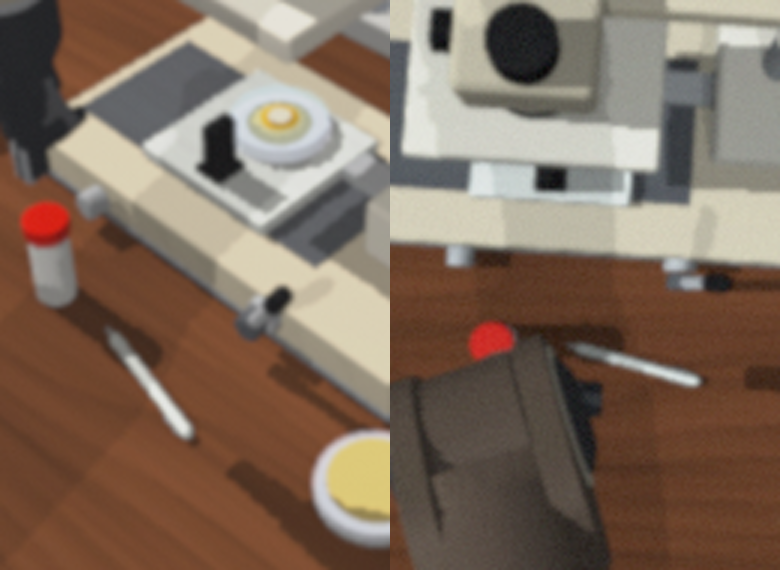

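The lever is back at its locked lean to -y (black end at (277,298) in the left crop). The stage has moved toward the cover, with the grip going from (183,125) to (218,148). The vial and pen are unmoved and the arm is clear, so I'll hand in.

```bash
python3 -c "
from plant import robot
print(robot.finish_job())"
```

```text
the job is handed in; nothing more can be done
None
```

The job is handed in: I freed the lever, slid the stage until it was firm against the stop (11.5 N, no further movement) and flipped the lever fully back. The arm ended clear of everything with the vial and pen unmoved, and it took about 17 s; no verdict was returned.

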